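# Pack a control unit and fold the carton flap shut

### The job

Slide the narrow finned control unit all the way into the open carton that lies on its side, the black connector facing out of the mouth, then fold the carton's end flap shut so that it lies flush across the mouth. If the flap is in the way, swing it aside first; leave everything else on the bench where it is.

Things in the scene. Friction and masses are not known exactly. Their poses are not given: they have to be found in the camera images.
- carton: plain cardboard carton on its side, fixed to the bench: 144 long (x), 75 wide (y), 58 high; walls 4 thick; inside 140 deep, 67 wide, 50 high (inner floor 4 above the bench). Origin: centre of the underside; +x points from the open mouth into the carton: mouth plane at x = -72, inner back wall at +68. A steel stop, 100 wide, 45 high, stands behind its closed end, its flat foot runs 50 farther
- mouth (a point): centre of the carton's open mouth, 29 above the bench; axes as the carton. Fingers coming from above cannot go past the mouth plane (the carton's top is in the way); the unit's connector end need only be pushed level with the rim
- crease (a point): mid-height of the flap's vertical crease (hinge axis), at carton x = -74, y = -37.5, z = 29; axes as the carton. The flap is a cardboard panel reaching 75 from the crease, from 2 to 56 above the bench, 4 thick, centred on the crease line
- flap (a joint): angle of the end flap about its upright crease, rad: 0 = shut flush (flap points along carton +y), 1.57 = straight out (along carton -x), limit 2.6 = wide open; overpushed it goes into the mouth, to -0.3. Stiff crease: it stays where left and yields to under 2 N at its edge. Starts at 0.9 to 2.2. The unit with a gripper round it passes freely when the flap is opened to about 2.4
- flap_edge (a point): middle of the flap's free edge, 75 from the crease, 29 above the bench
- unit: unit to pack: finned aluminium housing, 134 long (x, with connector), 62 wide (y), 42 high, 0.25 to 0.5 kg. Origin: centre of the underside; housing from x = -47 to +67, plain flat sides up to 36 high; black connector, 46 wide, 4 to 30 high, on x = -67 to -47. Goes in +x end first; play in the carton 2.5 each side, 8 in height. Against the back wall its connector end lies 6 inside the mouth plane
- connector_end (a point): centre of the outer face of the unit's black connector (unit x = -67, 17 above its underside)
- wide_unit: a larger look-alike control unit, 150 x 90 x 50 high, too wide for the carton; origin centre of underside; bystander
- filter: upright white oil filter, diameter 72, height 85; origin centre of underside; bystander
- part_box: small plain closed cardboard box 72 x 52 x 45 high; origin centre of underside; bystander
- bearing: steel bearing ring lying flat, outer diameter 72, bore 36, height 36; origin centre of underside; bystander
- tape_roll: roll of brown tape lying flat, outer diameter 100, height 48; origin centre of underside; bystander
- scanner: black hand scanner lying down, about 180 long (42 ahead of, 135 behind its origin along x), 55 wide, 35 high; origin under its head; bystander
- spray_can: upright grey can, diameter 54, height 140; origin centre of underside; bystander
There are look-alikes about, which are no part of the job. Leave any red look-alike of the unit alone.

How it is judged (in metres and radians):
On the way:
1. the unit is wholly inside the carton, connector towards the mouth (x of connector_end in the frame of carton between -0.0755 and -0.05 m and y of unit in the frame of carton between -0.008 and 0.008 m and z of unit in the frame of carton between 0 and 0.012 m and angle between the x axis of unit and the x axis of carton, either way round below 0.12 rad), for 0.2 s.
At the end, for the whole second after the job is handed in: the unit rests on the carton's floor, inside it along its axis, its connector end towards the mouth and not more than 3 mm outside the mouth plane; the flap is at rest within 0.08 rad of flush; nothing else has been moved (all of step 1 and value of joint flap between -0.08 and 0.08 rad and velocity of joint flap between -0.05 and 0.05 rad/s and linear speed of unit below 0.02 m/s); the robot touches nothing.
It fails at once if a bystander (wide unit, filter, small box, bearing, tape roll, scanner or can) is shifted by more than 20 mm (distance of any of wide_unit, filter, part_box, bearing, tape_roll, scanner, spray_can from where it was at the start of the episode above 0.02 m).
It also fails if it takes over 72 s, if anything falls off the work surface, if the arm or the gripper's body presses on something with over 40 N, if the wrist force passes 120 N, or if a joint passes its speed limit or range.

### The arm

A 6-joint arm with a two-finger parallel gripper is mounted at the origin on the work surface. World frame = base frame: x ahead of the robot, y to its left, z up, the work surface at z = 0. Lengths are in mm, angles in degrees, forces in N, time in s.
With the tool pointing down it reaches from about 325 to 750 mm from the base axis. Payload 7.6 kg.
Tool frame: the origin (TCP) lies midway between the tips of the shut fingers; the grasp point (between the pads) lies 19 mm behind it; z points along the fingers, y is the line along which they close (so a half turn about z gives the same grasp; the last joint's range is limited). The gripper opens to 85 mm and grips with 20 to 120 N. Pads are 22 mm wide; open, the fingers measure 114 mm over their backs; the gripper's body (76 mm by 85 mm) begins 54 mm behind the grasp point. The pads swing forward as they close: fully open they stand 13 mm farther back than shut.
Start: joints at [-77.768, 2.991, 80.254, -0, 96.75, -4.028], TCP at [147.027, -504.013, 231.323] pointing down, gripper open.
Joint ranges: [-166.34, 166.34], [-52.06, 124.39], [6.96, 135.62], [-60.46, 240.46], [14.63, 156.25], [-167.68, 167.68]. Speed limits (degrees/s): [147.25, 147.25, 172.46, 180, 180, 180].

### API

Orientations are given as a 3x3 rotation matrix whose columns are the frame's x, y, z axes.
In Python, from rig import env gives the robot as it stands. The module is installed in compiled form; this text tells all that it offers.
- The arm moves only by the shell command python3 -m pendant 'ROWS' [OPENING] [FORCE]. ROWS is JSON, a list of rows, each a list of 2 entries, a list of its own where there are three numbers: the shift along the world's x, y, z in units of 0.02 m (1.0 is 0.02 m), then the turn, a rotation vector about the world's x, y, z in units of pi rad (1.0 is pi rad). A call has 1 to 10 rows; each row shifts and turns the commanded pose from where the row before left it; what a row does not reach is not made up. A row lasts 1/10 s, in which the tool goes at most 50 mm and 8.59 degrees, less where a joint would pass 70% of its speed; a pose out of reach is approached as far as the arm can. A call with a number of a shift or a turn outside -1 to 1 is refused whole. A call with a gripper value outside its range is refused whole. OPENING is the opening, from 0 (shut) to 1 (fully open), set as the call begins (- or left out, the last holds). The fingers move at their own pace and stop on an object; FORCE is the grip in N (left out, the last holds). Time passes only in rows, so rows that do not move let the fingers close. It gives the time, the measured TCP pose, the force, the opening and the grip force at its end, in the units of the state.
- env.get_state(): the state, without advancing time (a new reading comes with each control period).
- env.capture(name): name is "scene" or "top"; returns a dict with "img" (420x560x3 uint8, red, green, blue), "depth" (420x560 float32, mm along the optical axis (not along the pixel's ray), 0 where there is no reading), "K" (3x3 intrinsics, pixels), "rvec" (rotation vector, rad) and "tvec" (3), from world to camera coordinates, as OpenCV has them. Camera axes: x right, y down, z forward; pixel columns grow to the right and rows downward; lengths in mm; the calibration is good to about 2 mm. A picture is of the moment at which its call begins.
- env.sign_off(): hands the job in; it is judged then, once.
Trained networks look in a picture, given as the dict that the camera call returned (one of the last four; its "shot" number tells which), for a name from the list of things; names that differ only in an ending like _2 or _b are one class to them, and where a whole thing is asked for, a point or a joint stands for the part that bears it (a point fixed in the world has none). Each returns a list of dicts, best first, with "conf" (0 to 1); they miss things now and then, are a little off and sometimes report something else, mostly with a low value. They report only what shows in the picture. A call takes as long as a camera call. They do not tell look-alikes from the thing itself.
- env.spot_in(label, picture): "bbox" ([left, top, width, height] as shares, 0 to 1, of the picture: columns of its width, rows of its height, round what is visible of it).
- env.regions_of(label, picture): "region" (420x560 bool, what is visible of it) and "bbox" ([left, top, width, height] as shares, 0 to 1, of the picture: columns of its width, rows of its height, round what is visible of it).
- env.landmark_of(label, picture): "position" ([column, row] as shares, 0 to 1, of the picture: columns of its width, rows of its height: a listed point, or the origin of a listed thing).
The state is a dict: "time": time; "q": joint angles; "dq": joint speeds; "tau": joint torques, N m; "eef_pos": TCP position; "orientation": TCP orientation; "contact_force": force on the tool from outside, world axes, zero at the start; "torque": the same for the moment, N m; "width": finger opening in mm; "grasp_force": force on a finger pad.
Only numpy, scipy, OpenCV 4.12 (cv2) and the standard library are available. Lean on these libraries where they do the work, as an engineer would, in place of code of your own. Each camera call takes 0.05 s, during which the arm holds its last target. There are 200 camera calls.

## Working session

There is one attempt and no reset: what is moved stays moved. The work goes in short steps, Python scripts to look and compute and a shell command to move; the robot and the scene stay as the last step left them, time stands still between calls to the robot, and variables do not carry over. Pictures are saved under pics/ and viewed, at most 10 in all, crops included, and the job is handed in when it is done.

```bash
mkdir -p pics
cat > h.py <<'E'
import numpy as np, cv2
from rig import env
def cam(c):
    R,_=cv2.Rodrigues(np.array(c["rvec"],float)); return R,np.array(c["tvec"],float).reshape(3)
def cloud(c):
    R,t=cam(c); d=c["depth"]; v,u=np.mgrid[:d.shape[0],:d.shape[1]]; K=np.array(c["K"])
    P=np.stack([(u-K[0,2])/K[0,0]*d,(v-K[1,2])/K[1,1]*d,d],-1)
    return (P-t)@R   # world; invalid where d==0
def toz(c,px,z):
    R,t=cam(c);K=np.array(c["K"]); r=R.T@np.linalg.inv(K)@np.array([px[0],px[1],1.]); o=-R.T@t
    return o+r*(z-o[2])/r[2]
def save(c,n): cv2.imwrite("pics/"+n,c["img"][:,:,::-1])
E
cat > look.py <<'E'
from h import *
s=env.get_state(); print({k:np.round(s[k],2).tolist() for k in("time","eef_pos","contact_force","width")})
ims=[]
for n in("scene","top"):
    c=env.capture(n); save(c,n+"0.png"); W=cloud(c)
    R,t=cam(c); print(n,"campos",(-R.T@t).round())
    for l in("unit","carton","wide_unit","filter","part_box","bearing","tape_roll","scanner","spray_can","flap"):
        for r in env.regions_of(l,c)[:3]:
            if r["conf"]<.3: continue
            m=r["region"]&(c["depth"]>0); p=W[m]
            if len(p)<10: continue
            print(l,round(r["conf"],2),len(p),"med",np.median(p,0).round(),"lo",np.percentile(p,3,0).round(),"hi",np.percentile(p,97,0).round(), "px",(np.array(r["bbox"])*[560,420,560,420]).round().tolist())
    for l in("mouth","crease","flap_edge","connector_end"):
        for r in env.landmark_of(l,c)[:2]:
            px=np.array(r["position"])*[560,420]; print(l,round(r["conf"],2),px.round(),toz(c,px,17 if l[0]=="c" and l[1]=="o" else 29).round())
E
python3 look.py
```

```text
{'time': 0.0, 'eef_pos': [146.97, -503.69, 230.45], 'contact_force': [0.93, 0.84, -0.3], 'width': 85.48}
scene campos [1230. -415.  898.]
unit 0.89 1702 med [ 639. -238.   36.] lo [ 600. -299.    4.] hi [ 660. -174.   43.] px [178.0, 263.0, 59.0, 46.0]
unit 0.79 1056 med [403.  13.  35.] lo [359. -49.   3.] hi [426.  72.  43.] px [226.0, 173.0, 49.0, 33.0]
unit 0.79 1106 med [ 331. -168.   35.] lo [ 269. -220.    4.] hi [ 379. -112.   44.] px [155.0, 186.0, 51.0, 31.0]
carton 0.8 2064 med [561. 213.  49.] lo [501. 102.  -1.] hi [593. 346.  60.] px [312.0, 165.0, 67.0, 62.0]
carton 0.31 244 med [589. 119.  33.] lo [581.  88.   3.] hi [596. 152.  56.] px [307.0, 203.0, 21.0, 27.0]
wide_unit 0.96 3126 med [ 788. -200.   44.] lo [ 736. -268.    7.] hi [ 821. -128.   51.] px [217.0, 290.0, 76.0, 68.0]
wide_unit 0.37 1651 med [ 639. -237.   36.] lo [ 600. -298.    5.] hi [ 660. -174.   43.] px [176.0, 265.0, 59.0, 41.0]
filter 0.79 1089 med [ 498. -344.   72.] lo [ 454. -374.   10.] hi [ 511. -311.   87.] px [120.0, 236.0, 37.0, 39.0]
filter 0.4 486 med [602. 434.  31.] lo [565. 406.   2.]
[... 2341 characters left out ...]
-441.   19.] hi [ 318. -274.   38.] px [388.0, 293.0, 68.0, 24.0]
spray_can 0.91 577 med [691. -30. 131.] lo [681. -54.  12.] hi [726.  -7. 141.] px [303.0, 127.0, 22.0, 35.0]
flap 0.66 2256 med [529. 242.  55.] lo [484. 118.  -1.] hi [584. 347.  60.] px [173.0, 181.0, 97.0, 35.0]
flap 0.64 155 med [584. 117.  37.] lo [575.  85.   2.] hi [593. 151.  57.] px [247.0, 183.0, 26.0, 3.0]
mouth 0.74 [241. 199.] [540. 158.  29.]
crease 0.74 [244. 190.] [569. 154.  29.]
crease 0.64 [338. 234.] [ 467. -123.   29.]
flap_edge 0.75 [223. 259.] [367. 189.  29.]
flap_edge 0.57 [269. 188.] [581.  81.  29.]
connector_end 0.93 [365. 311.] [ 262. -211.   17.]
connector_end 0.82 [403. 188.] [ 618. -305.   17.]
```

```bash
python3 -c "
import cv2
a=cv2.imread('pics/top0.png'); b=cv2.imread('pics/scene0.png')
cv2.imwrite('pics/t1.png',cv2.resize(a[100:340,110:480],None,fx=2.15,fy=2.15,interpolation=2))
cv2.imwrite('pics/s1.png',cv2.resize(b[100:370,70:440],None,fx=2.15,fy=2.15,interpolation=2))"
```

```text
(no output)
```

View pics/t1.png

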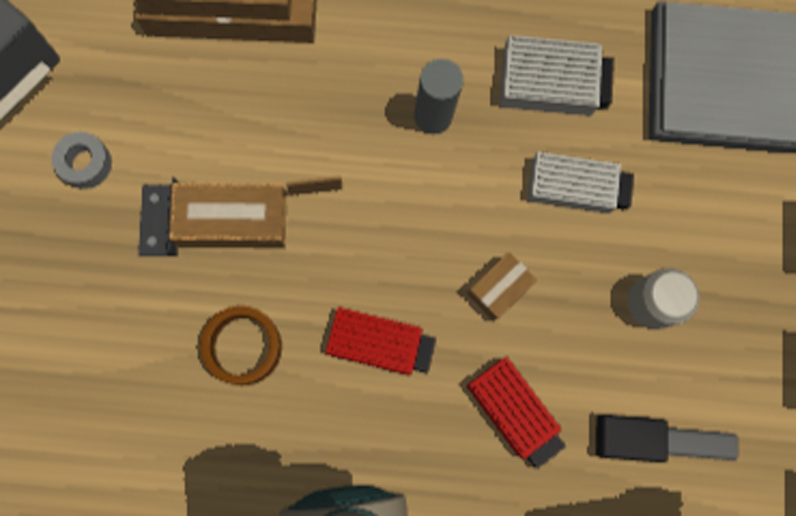

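View pics/s1.png

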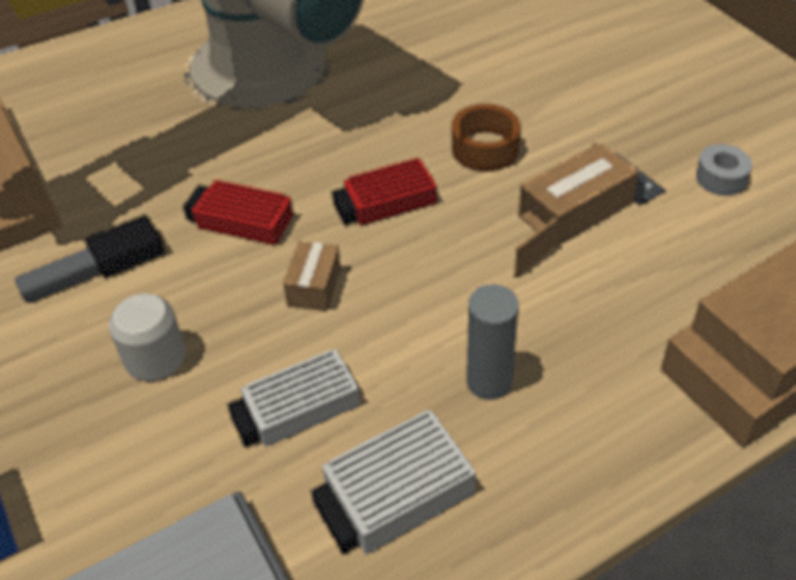

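The unit is the narrow silver one (crop px 577,182; connector at the right, toward world -y). The carton (crop 228,212) has its mouth facing -y, with the flap sticking out at (315,185). Both red units are decoys. Next I'll fit the poses.

```bash
cat > fit.py <<'E'
from h import *
def rect(P):
    (c,s,a)=cv2.minAreaRect(P[:,:2].astype(np.float32)); return np.round(c,1),np.round(s,1),round(a,1)
def fit(n,unit=True):
    c=env.capture(n); W=cloud(c); ok=c["depth"]>0
    if unit:
        box=ok&(W[...,0]>560)&(W[...,0]<690)&(W[...,1]>-330)&(W[...,1]<-150)
        T=W[box&(W[...,2]>38)&(W[...,2]<48)]; print(n,"unit top z",np.median(T[:,2]).round(1),rect(T))
        C=W[box&(W[...,2]>24)&(W[...,2]<33)&(W[...,1]<-285)]; print(" conn",len(C),C.mean(0).round(1) if len(C) else "")
    box=ok&(W[...,0]>460)&(W[...,0]<640)&(W[...,1]>150)&(W[...,1]<330)
    T=W[box&(W[...,2]>54)&(W[...,2]<64)]; 
    print(n,"carton top z",np.median(T[:,2]).round(1),rect(T))
    box=ok&(W[...,0]>520)&(W[...,0]<680)&(W[...,1]>60)&(W[...,1]<140)&(W[...,2]>10)&(W[...,2]<62)
    F=W[box]; 
    if len(F)>20:
        v=cv2.fitLine(F[:,:2].astype(np.float32),cv2.DIST_HUBER,0,.01,.01).ravel(); print(" flap",len(F),v.round(3),F.min(0).round(),F.max(0).round())
if __name__=="__main__":
    s=env.get_state(); print(np.round(s["orientation"],3).tolist(), np.round(s["q"],1))
    fit("top"); fit("scene")
E
python3 fit.py
```

```text
[[0.96, 0.28, -0.0], [0.28, -0.96, -0.0], [-0.0, 0.0, -1.0]] [-77.8   3.   80.3  -0.   96.7  -4. ]
top unit top z 40.6 (array([ 622.3, -226.7]), array([109.3,  58.7]), 85.7)
 conn 104 [ 618.7 -295.7   29. ]
top carton top z 57.0 (array([532.5, 223.6]), array([ 76.8, 152.3]), 5.6)
 flap 111 [ 2.13000e-01 -9.77000e-01  5.84370e+02  1.12017e+02] [577.  85.  11.] [594. 140.  61.]
scene unit top z 41.0 (array([ 626.3, -226.4]), array([111.3,  58.6]), 85.9)
 conn 136 [ 624.1 -294.    29.5]
scene carton top z 57.3 (array([535.7, 226. ]), array([ 79.8, 158.1]), 5.1)
 flap 177 [ 2.17000e-01 -9.76000e-01  5.90736e+02  1.12267e+02] [582.  86.  10.] [598. 140.  58.]
```

```bash
cat > cfit.py <<'E'
from h import *
def edges(n,xr,yr,zr):
    c=env.capture(n); W=cloud(c); P=W[(c["depth"]>0)&(W[...,0]>xr[0])&(W[...,0]<xr[1])&(W[...,1]>yr[0])&(W[...,1]<yr[1])&(W[...,2]>zr[0])&(W[...,2]<zr[1])][:,:2]
    # axis: fit line of per-bin mid/edges along y
    lo,hi,ys=[],[],[]
    for y in np.arange(yr[0],yr[1],5.):
        q=P[(P[:,1]>=y)&(P[:,1]<y+5)]
        if len(q)>8: lo.append(q[:,0].min());hi.append(q[:,0].max());ys.append(y+2.5)
    ys=np.array(ys); k=slice(2,-2)
    for nm,e in(("lo",lo),("hi",hi)):
        a=np.polyfit(ys[k],np.array(e)[k],1); print(n,nm,"slope deg",np.degrees(np.arctan(a[0])).round(1),"x at mid",np.polyval(a,ys.mean()).round(1),ys.mean())
    xs=np.linspace(np.percentile(P[:,0],15),np.percentile(P[:,0],85),6)
    for i in range(5):
        q=P[(P[:,0]>=xs[i])&(P[:,0]<xs[i+1])]; print("  x",xs[i:i+2].mean().round(),"y",q[:,1].min().round(1),q[:,1].max().round(1))
for n in("top","scene"):
    edges(n,(470,620),(140,330),(53,64))
    edges(n,(570,690),(-330,-150),(37,48))
E
python3 cfit.py
```

```text
top lo slope deg -4.1 x at mid 495.5 227.5
top hi slope deg -5.3 x at mid 568.5 227.5
  x 511.0 y 154.9 297.9
  x 522.0 y 155.9 299.6
  x 532.0 y 157.4 298.5
  x 543.0 y 156.7 300.0
  x 553.0 y 157.1 301.4
top lo slope deg 4.1 x at mid 595.3 -227.5
top hi slope deg 3.5 x at mid 649.8 -227.5
  x 605.0 y -280.3 -177.2
  x 614.0 y -277.3 -173.9
  x 623.0 y -282.3 -179.0
  x 631.0 y -275.7 -175.8
  x 640.0 y -284.9 -178.7
scene lo slope deg -4.8 x at mid 499.0 230.0
scene hi slope deg -5.0 x at mid 573.1 230.0
  x 516.0 y 157.1 302.8
  x 527.0 y 157.9 301.6
  x 537.0 y 156.5 302.6
  x 548.0 y 160.1 304.0
  x 559.0 y 157.7 307.2
scene lo slope deg 3.1 x at mid 599.5 -225.0
scene hi slope deg 5.0 x at mid 654.7 -225.0
  x 610.0 y -281.3 -170.9
  x 619.0 y -276.8 -170.4
  x 627.0 y -275.4 -172.2
  x 636.0 y -280.4 -171.7
  x 645.0 y -278.1 -171.4
```

```bash
R='[0.69,1,0],[0,0,0.0146]'; 
python3 -m pendant '[[[0.69,1,0],[0,0,0.0146]],[[0.69,1,0],[0,0,0.0146]],[[0.69,1,0],[0,0,0.0146]],[[0.69,1,0],[0,0,0.0146]],[[0.69,1,0],[0,0,0.0146]],[[0.69,1,0],[0,0,0.0146]],[[0.69,1,0],[0,0,0.0146]],[[0.69,1,0],[0,0,0.0146]],[[0.69,1,0],[0,0,0.0146]],[[0.69,1,0],[0,0,0.0146]]]' 0 40
python3 -m pendant '[[[0.69,1,0],[0,0,0.0146]],[[0.69,1,0],[0,0,0.0146]],[[0.69,1,0],[0,0,0.0146]],[[0.69,1,0],[0,0,0.0146]],[[0.69,1,0],[0,0,0.0146]],[[0.69,1,0],[0,0,0.0146]],[[0.69,1,0],[0,0,0.0146]],[[0.69,1,0],[0,0,0.0146]],[[0.69,1,0],[0,0,0.0146]],[[0.69,1,0],[0,0,0.0146]]]'
python3 -m pendant '[[[0.69,1,0],[0,0,0.0146]],[[0.69,1,0],[0,0,0.0146]],[[0.69,1,0],[0,0,0.0146]],[[0.69,1,0],[0,0,0.0146]],[[0.69,1,0],[0,0,0.0146]],[[0.69,1,0],[0,0,0.0146]],[[0.69,1,0],[0,0,0.0146]],[[0.69,1,0],[0,0,0.0146]],[[0.69,1,0],[0,0,0.0146]],[[0.69,1,0],[0,0,0.0146]]]'
```

```text
time: 2.8
eef_pos: [285.5, -303.2, 231.5]
orientation: [[0.736, 0.677, 0.0], [0.677, -0.736, -0.0], [0.0, 0.001, -1.0]]
contact_force: [-0.3, 0.7, 0.7]
width: 0.2
grasp_force: 0.0
time: 3.8
eef_pos: [423.5, -103.1, 231.5]
orientation: [[0.359, 0.933, 0.0], [0.933, -0.359, -0.0], [-0.0, 0.001, -1.0]]
contact_force: [0.1, -0.4, 0.4]
width: -0.1
grasp_force: 0.0
time: 4.8
eef_pos: [561.5, 96.9, 231.3]
orientation: [[-0.091, 0.996, 0.0], [0.996, 0.091, -0.0], [-0.0, 0.0, -1.0]]
contact_force: [-0.3, -0.3, 0.4]
width: 0.1
grasp_force: 0.0
```

```bash
python3 -m pendant '[[[-0.7,0,-1],[0,0,0]],[[0,0,-1],[0,0,0]],[[0,0,-1],[0,0,0]],[[0,0,-1],[0,0,0]],[[0,0,-1],[0,0,0]],[[0,0,-1],[0,0,0]],[[0,0,-1],[0,0,0]],[[0,0,-1],[0,0,0]],[[0,0,-1],[0,0,0]],[[0,0,-1],[0,0,0]]]'
python3 -m pendant '[[[0.5,0,0],[0,0,0]],[[0.5,0.1,0],[0,0,0]],[[0.5,0.1,0],[0,0,0]],[[0.5,0.15,0],[0,0,0]],[[0.5,0.15,0],[0,0,0]],[[0.5,0.15,0],[0,0,0]],[[0.5,0.2,0],[0,0,0]],[[0,0,0],[0,0,0]]]'
python3 - <<'E'
from h import *
for n in("scene","top"):
    c=env.capture(n);W=cloud(c);save(c,n+"2.png")
    for z in((10,30),(30,50)):
        m=(c["depth"]>0)&(W[...,0]>570)&(W[...,0]<680)&(W[...,1]>70)&(W[...,1]<175)&(W[...,2]>z[0])&(W[...,2]<z[1])
        F=W[m]; print(n,z,len(F),F.min(0).round() if len(F) else 0,F.max(0).round() if len(F) else 0)
a=cv2.imread("pics/scene2.png")[140:260,250:410]; cv2.imwrite("pics/s2.png",cv2.resize(a,None,fx=4,fy=4,interpolation=2))
E
```

```text
time: 5.8
eef_pos: [547.0, 96.0, 30.5]
orientation: [[-0.089, 0.996, 0.0], [0.996, 0.089, -0.0], [-0.0, 0.0, -1.0]]
contact_force: [0.3, 0.2, -0.1]
width: -0.1
grasp_force: 0.0
time: 6.6
eef_pos: [617.6, 113.3, 31.1]
orientation: [[-0.089, 0.996, 0.0], [0.996, 0.089, 0.0], [0.0, 0.0, -1.0]]
contact_force: [0.3, 0.4, 0.1]
width: 0.3
grasp_force: 0.0
scene (10, 30) 14 [616. 117.  11.] [642. 133.  29.]
scene (30, 50) 53 [609. 101.  30.] [644. 126.  50.]
top (10, 30) 0 0 0
top (30, 50) 1 [615. 136.  48.] [615. 136.  48.]
```

View pics/s2.png

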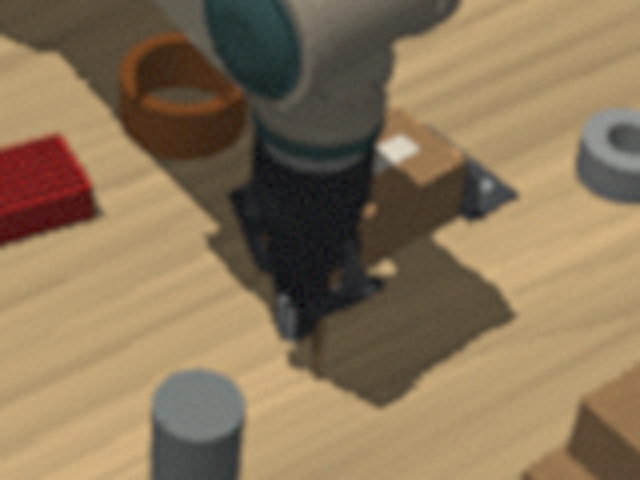

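```bash
python3 -m pendant '[[[0.3,0.2,0],[0,0,0]],[[0.1,0.1,0],[0,0,0]],[[0,0,0],[0,0,0]],[[-0.5,-0.7,0],[0,0,0]],[[-0.5,-0.7,1],[0,0,0]],[[0,0,1],[0,0,0]],[[0,0,1],[0,0,0]],[[0,0,1],[0,0,0]],[[0,0,1],[0,0,0]],[[0,0,1],[0,0,0]]]'
python3 -m pendant '[[[0,-1,1],[0,0,-0.01]],[[0,-1,1],[0,0,-0.01]],[[0,-1,0],[0,0,-0.01]],[[0,-1,0],[0,0,-0.01]],[[0,-1,0],[0,0,-0.01]],[[0,-1,0],[0,0,0]],[[0,-1,0],[0,0,0]],[[0,-1,0],[0,0,0]],[[0,-1,0],[0,0,0]],[[0,-1,0],[0,0,0]]]' 1
python3 - <<'E'
from h import *
# flap check with unobstructed view
for n in("top","scene"):
    c=env.capture(n);W=cloud(c)
    m=(c["depth"]>0)&(W[...,0]>580)&(W[...,0]<690)&(W[...,1]>70)&(W[...,1]<158)&(W[...,2]>10)&(W[...,2]<62)
    F=W[m]
    if len(F)>5:
        v=cv2.fitLine(F[:,:2].astype(np.float32),cv2.DIST_HUBER,0,.01,.01).ravel(); print(n,len(F),v.round(2),F.min(0).round(),F.max(0).round())
E
```

```text
time: 7.7
eef_pos: [604.9, 91.0, 152.3]
orientation: [[-0.089, 0.996, 0.001], [0.996, 0.089, 0.0], [0.0, 0.001, -1.0]]
contact_force: [0.3, -0.5, 0.5]
width: 0.3
grasp_force: 0.0
time: 8.7
eef_pos: [605.0, -109.8, 191.5]
orientation: [[0.068, 0.998, 0.0], [0.998, -0.068, -0.0], [0.0, 0.0, -1.0]]
contact_force: [-0.3, 0.2, -0.7]
width: 85.2
grasp_force: 0.0
top 110 [ 9.0000e-01 -4.4000e-01  6.1073e+02  1.3824e+02] [581. 123.  10.] [644. 155.  59.]
scene 126 [ 9.0000e-01 -4.3000e-01  6.1851e+02  1.3890e+02] [580. 125.  10.] [647. 157.  58.]
```

```bash
python3 -m pendant '[[[0.1,-1,0],[0,0,0]],[[0.1,-1,0],[0,0,0]],[[0.1,-1,0],[0,0,0]],[[0.1,-1,0],[0,0,0]],[[0.1,-1,0],[0,0,0]],[[0.1,-1,0],[0,0,0]],[[0.1,-1,-1],[0,0,0]],[[0.1,-1,-1],[0,0,0]],[[0,0,-1],[0,0,0]],[[0,0,-1],[0,0,0]]]'
python3 -m pendant '[[[0,0,-1],[0,0,0]],[[0,0,-1],[0,0,0]],[[0,0,-1],[0,0,0]],[[0,0,-1],[0,0,0]],[[0,0,-0.7],[0,0,0]],[[0,0,-0.7],[0,0,0]],[[0,0,0],[0,0,0]]]'
python3 - <<'E'
from h import *
c=env.capture("scene");save(c,"scene3.png")
cv2.imwrite("pics/s3.png",cv2.resize(c["img"][190:340,130:330,::-1],None,fx=3,fy=3,interpolation=2))
E
```

```text
time: 9.8
eef_pos: [620.7, -270.7, 110.0]
orientation: [[0.07, 0.998, -0.0], [0.998, -0.07, 0.0], [0.0, -0.0, -1.0]]
contact_force: [-0.0, 0.1, 0.1]
width: 85.6
grasp_force: 0.0
time: 10.5
eef_pos: [619.9, -268.8, 0.8]
orientation: [[0.068, 0.998, -0.003], [0.998, -0.068, 0.002], [0.001, -0.003, -1.0]]
contact_force: [0.1, 0.0, -0.4]
width: 85.3
grasp_force: 0.0
```

View pics/s3.png

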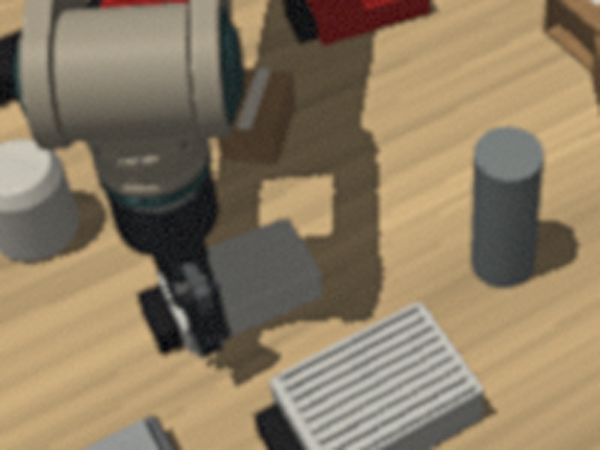

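The fingers straddle the housing just ahead of the connector (px 195,300), so I'm gripping and lifting.

```bash
python3 -m pendant '[[[0,0,0],[0,0,0]],[[0,0,0],[0,0,0]],[[0,0,0],[0,0,0]],[[0,0,0],[0,0,0]],[[0,0,0],[0,0,0]],[[0,0,0],[0,0,0]]]' 0 80
python3 -m pendant '[[[0,0,0.5],[0,0,0]],[[0,0,1],[0,0,0]],[[0,0,1],[0,0,0]],[[0,0,1],[0,0,0]],[[0,0,1],[0,0,0]],[[0,0,0],[0,0,0]]]'
python3 - <<'E'
from h import *
for n in("top","scene"):
    c=env.capture(n);W=cloud(c)
    P=W[(c["depth"]>0)&(W[...,0]>570)&(W[...,0]<690)&(W[...,1]>-250)&(W[...,1]<-150)&(W[...,2]>75)&(W[...,2]<140)]
    if len(P):
        print(n,len(P),P.min(0).round(),P.max(0).round())
        A=np.c_[P[:,:2],np.ones(len(P))]; T=P[P[:,2]>np.percentile(P[:,2],30)]; A=np.c_[T[:,:2]-[620,-200],np.ones(len(T))]
        print(" top plane slope x,y, z",np.linalg.lstsq(A,T[:,2],rcond=None)[0].round(3), cv2.minAreaRect(T[:,:2].astype(np.float32)))
E
```

```text
time: 11.15
eef_pos: [622.1, -269.6, 5.4]
orientation: [[0.068, 0.998, 0.003], [0.998, -0.068, -0.002], [-0.001, 0.003, -1.0]]
contact_force: [1.2, -1.1, 5.8]
width: 60.9
grasp_force: 89.1
time: 11.75
eef_pos: [622.1, -269.5, 96.7]
orientation: [[0.068, 0.998, 0.004], [0.998, -0.068, -0.002], [-0.002, 0.005, -1.0]]
contact_force: [0.2, -0.5, -2.5]
width: 60.5
grasp_force: 88.6
top 525 [ 594. -234.   90.] [ 658. -169.  136.]
 top plane slope x,y, z [ 1.60000e-02 -4.00000e-02  1.29238e+02] ((624.6392211914062, -201.42340087890625), (60.969051361083984, 60.64903259277344), 85.58343505859375)
scene 1072 [ 596. -250.   87.] [ 662. -167.  135.]
 top plane slope x,y, z [-2.70000e-02 -2.20000e-02  1.27902e+02] ((628.5894165039062, -208.32257080078125), (79.97746276855469, 63.12654495239258), 86.76953887939453)
```

```bash
python3 -m pendant '[[[-0.6,0.6,0],[0,0,0.005]],[[-0.6,1,0],[0,0,0.005]],[[-0.6,1,0],[0,0,0.005]],[[-0.6,1,0],[0,0,0.005]],[[-0.6,1,0],[0,0,0.005]],[[-0.6,1,0],[0,0,0.005]],[[0,1,0],[0,0,0.005]],[[0,1,0],[0,0,0.005]],[[0,1,0],[0,0,0.005]],[[0,1,0],[0,0,0.005]]]'
python3 -m pendant '[[[0,1,0],[0,0,0]],[[0,1,0],[0,0,0]],[[0,1,0],[0,0,0]],[[0,1,0],[0,0,0]],[[0,1,-0.5],[0,0,0]],[[0,1,-1],[0,0,0]],[[0,0,-0.6],[0,0,0]],[[0,0,0],[0,0,0]]]'
cat > rel.py <<'E'
from h import *
s=env.get_state(); p=s["eef_pos"]; print(np.round(p,1))
def mid(P,y0,y1):
    o=[]
    for y in np.arange(y0,y1,6.):
        q=P[(P[:,1]>=y)&(P[:,1]<y+6)]
        if len(q)>8: o.append((y+3,(q[:,0].min()+q[:,0].max())/2))
    return np.polyfit(*np.array(o).T,1)
for n in("top","scene"):
    c=env.capture(n);W=cloud(c);ok=c["depth"]>0
    P=W[ok&(abs(W[...,0]-548)<60)&(W[...,2]>p[2]+27)&(W[...,2]<p[2]+45)&(W[...,1]>p[1]+25)&(W[...,1]<p[1]+106)]
    C=W[ok&(abs(W[...,0]-534)<55)&(W[...,2]>53)&(W[...,2]<64)&(W[...,1]>152)&(W[...,1]<320)]
    a=mid(P,p[1]+40,p[1]+95) if len(P)>60 else [0,0]; b=mid(C,168,290)
    print(n,len(P),"unit tip y",P[:,1].max().round(1) if len(P) else 0,"slopes deg",np.degrees(np.arctan([a[0],b[0]])).round(1),"x at y=100: unit",np.polyval(a,100).round(1),"carton",np.polyval(b,100).round(1),"at 157 carton",np.polyval(b,157).round(1),"ztop",np.median(P[:,2]).round(1) if len(P) else 0)
E
python3 rel.py
```

```text
time: 12.85
eef_pos: [547.8, -76.0, 91.2]
orientation: [[-0.09, 0.996, -0.004], [0.996, 0.09, 0.001], [0.001, -0.003, -1.0]]
contact_force: [-0.7, -0.1, -3.8]
width: 60.8
grasp_force: 88.6
time: 13.65
eef_pos: [546.6, 43.0, 47.6]
orientation: [[-0.09, 0.996, -0.007], [0.996, 0.09, -0.0], [0.0, -0.007, -1.0]]
contact_force: [-0.5, -0.1, -3.6]
width: 60.7
grasp_force: 88.5
[546.6  43.   47.6]
top 227 unit tip y 142.4 slopes deg [-7.2 -5.1] x at y=100: unit 540.6 carton 543.4 at 157 carton 538.3 ztop 79.5
scene 246 unit tip y 145.4 slopes deg [-28.  -5.] x at y=100: unit 559.2 carton 547.4 at 157 carton 542.4 ztop 82.1
```

```bash
python3 -m pendant '[[[0.1,0,-0.5],[0,0,0]],[[0.08,0,-0.5],[0,0,0]],[[0,0,-0.4],[0,0,0]],[[0,0,0],[0,0,0]],[[0,0,0],[0,0,0]]]'
cat >> rel.py <<'E'
    T=P[P[:,2]>np.percentile(P[:,2],5)] if n=="top" else P
    if len(T)>20:
        A=np.c_[T[:,1]-100,np.ones(len(T))]; r=np.linalg.lstsq(A,T[:,2],rcond=None)[0]; print("   tilt",r.round(3),"count")
        for y in range(70,150,10):
            q=P[(P[:,1]>=y)&(P[:,1]<y+10)]
            if len(q): print("    ",y,len(q),q[:,0].min().round(1),q[:,0].max().round(1),"z",np.percentile(q[:,2],[10,50,90]).round(1))
    if n=="scene": save(c,"rel.png"); cv2.imwrite("pics/rel2.png",cv2.resize(c["img"][140:260,250:410,::-1],None,fx=4,fy=4,interpolation=2))
E
python3 rel.py
```

```text
time: 14.25
eef_pos: [552.5, 42.9, 23.0]
orientation: [[-0.089, 0.996, -0.001], [0.996, 0.089, -0.0], [0.0, -0.001, -1.0]]
contact_force: [0.3, -0.5, -3.4]
width: 60.4
grasp_force: 88.6
[552.5  42.9  23. ]
top 223 unit tip y 148.0 slopes deg [ 3.7 -5. ] x at y=100: unit 548.7 carton 543.1 at 157 carton 538.2 ztop 53.9
   tilt [-2.0000e-02  5.4903e+01] count
     70 31 527.6 560.3 z [50.6 53.8 58.5]
     80 46 526.9 571.7 z [50.8 55.  59.6]
     90 36 527.0 571.0 z [51.1 54.7 59.7]
     120 17 515.4 573.1 z [50.9 57.7 59.5]
     130 70 512.1 572.4 z [50.8 52.9 58. ]
     140 16 548.7 606.2 z [50.8 53.3 55.9]
scene 246 unit tip y 148.3 slopes deg [-12.5  -4.9] x at y=100: unit 555.3 carton 547.1 at 157 carton 542.2 ztop 56.6
   tilt [-4.8000e-02  5.7346e+01] count
     70 1 545.7 545.7 z [60.5 60.5 60.5]
     90 10 542.6 583.0 z [51.  54.5 59.9]
     100 44 522.5 580.1 z [52.7 57.6 60.8]
     110 57 520.3 580.2 z [52.8 57.7 60.8]
     120 63 520.3 577.0 z [52.4 57.7 59.7]
     130 49 518.0 578.3 z [52.4 56.5 60.3]
     140 20 524.9 607.9 z [50.7 52.4 54.7]
```

View pics/rel2.png

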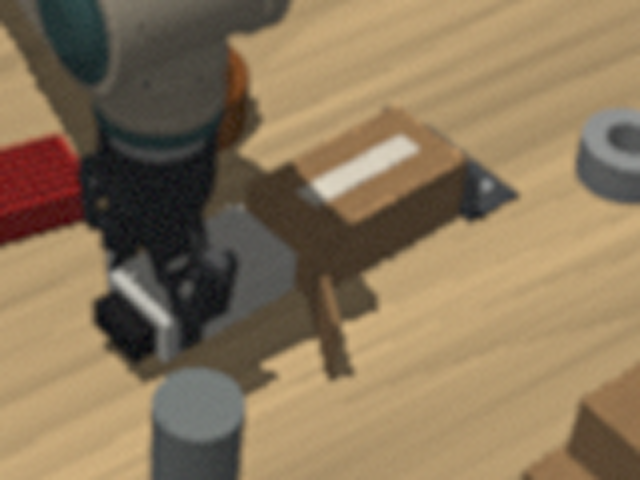

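The unit sits about 3 mm too far +x of the carton axis (the unit's tip at px 290,250 lies right of the mouth, and the flap is clear at 330,330). I'll correct that and start inserting.

```bash
python3 -m pendant '[[[-0.14,0,-0.25],[0,0,0]],[[0,0,-0.2],[0,0,0]],[[0,0,0],[0,0,0]],[[-0.044,0.5,0],[0,0,0]],[[-0.022,0.25,0],[0,0,0]],[[-0.022,0.25,0],[0,0,0]],[[-0.022,0.25,0],[0,0,0]],[[-0.022,0.25,0],[0,0,0]],[[0,0,0],[0,0,0]],[[0,0,0],[0,0,0]]]'
python3 - <<'E'
from h import *
for n in("top","scene"):
    c=env.capture(n);W=cloud(c);ok=c["depth"]>0
    s=env.get_state(); print(np.round(s["eef_pos"],1),np.round(s["contact_force"],1),np.round(s["torque"],2))
    for y in range(105,156,6):
        q=W[ok&(W[...,1]>=y)&(W[...,1]<y+6)&(abs(W[...,0]-545)<45)&(W[...,2]>44)&(W[...,2]<53.5)]
        if len(q)>5: print(n,y+3,len(q),q[:,0].min().round(1),q[:,0].max().round(1),"z",np.percentile(q[:,2],[50,90]).round(1))
    a=c["img"][140:240,220:340] if n=="scene" else c["img"][170:230,200:290]
    save(c,n+"4.png")
E
```

```text
time: 15.35
eef_pos: [547.2, 73.1, 14.3]
orientation: [[-0.089, 0.996, 0.0], [0.996, 0.089, -0.0], [-0.0, 0.0, -1.0]]
contact_force: [0.2, 0.6, -4.2]
width: 60.9
grasp_force: 88.6
[547.2  72.9  14.3] [ 0.2 -0.4 -2.2] [-0.13  0.02  0.01]
top 108 13 524.4 545.5 z [47.9 52.6]
top 114 18 523.7 560.5 z [48.9 51.7]
top 120 24 520.6 557.1 z [47.8 52.8]
top 126 23 519.9 560.5 z [49.1 51.4]
[547.2  72.8  14.3] [ 0.1  0.1 -3.8] [-0.11 -0.04 -0.01]
scene 132 11 530.5 575.7 z [48.2 49.6]
scene 138 26 519.7 571.4 z [49.2 51.3]
scene 144 27 517.8 574.2 z [49.6 51.2]
scene 150 33 515.4 571.2 z [48.8 51.6]
scene 156 41 504.1 588.9 z [49.4 51.2]
```

```bash
python3 -m pendant '[[[-0.044,0.5,0],[0,0,0]],[[-0.044,0.5,0],[0,0,0]],[[-0.044,0.5,0],[0,0,0]],[[0,0,0],[0,0,0]]]'
python3 -m pendant '[[[-0.044,0.5,0],[0,0,0]],[[-0.044,0.5,0],[0,0,0]],[[-0.022,0.25,0],[0,0,0]],[[0,0,0],[0,0,0]],[[0,0,0],[0,0,0]]]'
python3 -c "
from h import *
c=env.capture('scene');save(c,'x.png');cv2.imwrite('pics/s5.png',cv2.resize(c['img'][140:260,250:410,::-1],None,fx=4,fy=4,interpolation=2))"
```

```text
time: 15.85
eef_pos: [544.3, 104.7, 14.3]
orientation: [[-0.091, 0.996, 0.0], [0.996, 0.091, 0.0], [0.0, 0.0, -1.0]]
contact_force: [-0.6, 0.6, -3.6]
width: 60.3
grasp_force: 88.6
time: 16.35
eef_pos: [542.3, 128.0, 14.3]
orientation: [[-0.089, 0.996, 0.0], [0.996, 0.089, -0.0], [-0.0, -0.0, -1.0]]
contact_force: [-0.4, -0.6, -3.7]
width: 60.6
grasp_force: 88.6
```

View pics/s5.png

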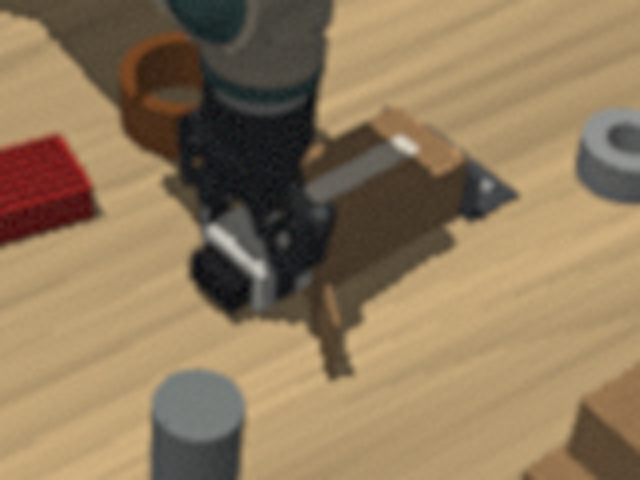

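```bash
python3 -m pendant '[[[-0.022,0.25,0],[0,0,0]],[[-0.022,0.25,-0.1],[0,0,0]],[[0,0,-0.1],[0,0,0]],[[0,0,0],[0,0,0]]]'
python3 -m pendant '[[[0,0,0],[0,0,0]],[[0,0,0],[0,0,0]],[[0,0,0],[0,0,0]],[[0,0,0],[0,0,0]],[[0,0,1],[0,0,0]],[[0,0,1],[0,0,0]],[[0,0,1],[0,0,0]],[[0,0,1],[0,0,0]],[[0,-1,0],[0,0,0]],[[0,-1,0],[0,0,0]]]' 1
python3 -m pendant '[[[0,-1,0],[0,0,0]],[[0.2,-1,0],[0,0,0]],[[0,0,0],[0,0,0]]]' 0
python3 - <<'E'
from h import *
for n in("top","scene"):
    c=env.capture(n);save(c,n+"6.png")
    for r in env.landmark_of("connector_end",c): 
        px=np.array(r["position"])*[560,420]; p=toz(c,px,21); 
        if abs(p[0]-545)<60 and p[1]>0: print(n,r["conf"],p.round(1))
a=cv2.imread("pics/scene6.png")[150:240,270:400]; b=cv2.imread("pics/top6.png")[160:250,170:300]
cv2.imwrite("pics/c6.png",cv2.resize(np.hstack([a,b]),None,fx=3,fy=3,interpolation=2))
E
```

```text
time: 16.8
eef_pos: [541.1, 138.1, 9.8]
orientation: [[-0.089, 0.996, -0.001], [0.996, 0.089, -0.0], [-0.0, -0.001, -1.0]]
contact_force: [0.3, 0.1, -4.0]
width: 61.0
grasp_force: 88.6
time: 17.8
eef_pos: [542.4, 97.9, 92.2]
orientation: [[-0.09, 0.996, 0.004], [0.996, 0.09, 0.001], [0.0, 0.004, -1.0]]
contact_force: [0.2, -0.9, -0.5]
width: 85.3
grasp_force: 0.0
time: 18.1
eef_pos: [546.2, 56.1, 91.3]
orientation: [[-0.086, 0.996, 0.002], [0.996, 0.086, -0.0], [-0.001, 0.002, -1.0]]
contact_force: [-0.1, -1.1, -0.0]
width: 44.3
grasp_force: 0.0
top 0.57 [539.7  98.   21. ]
scene 0.9 [531.7 102.9  21. ]
scene 0.32 [556.  160.9  21. ]
```

View pics/c6.png

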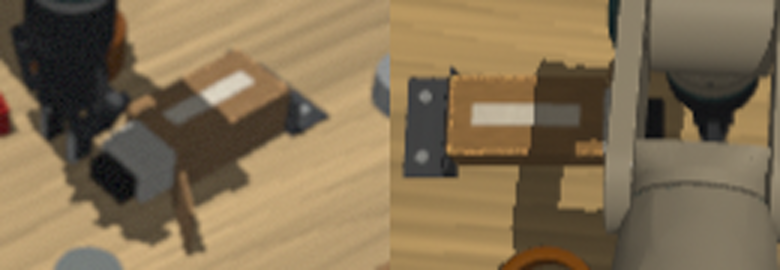

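```bash
python3 -m pendant '[[[0.14,0,-1],[0,0,0]],[[0,0,-1],[0,0,0]],[[0,0,-1],[0,0,0]],[[0,0,-0.55],[0,0,0]],[[0,0,0],[0,0,0]],[[-0.044,0.5,0],[0,0,0]],[[-0.044,0.5,0],[0,0,0]],[[-0.044,0.5,0],[0,0,0]],[[-0.044,0.5,0],[0,0,0]],[[-0.044,0.5,0],[0,0,0]]]' 0
python3 -m pendant '[[[-0.044,0.5,0],[0,0,0]],[[-0.022,0.25,0],[0,0,0]],[[-0.022,0.25,0],[0,0,0]]]'
python3 -m pendant '[[[-0.022,0.25,0],[0,0,0]],[[-0.022,0.25,0],[0,0,0]],[[0,0,0],[0,0,0]]]'
```

```text
time: 19.3
eef_pos: [544.4, 108.4, 20.2]
orientation: [[-0.089, 0.996, 0.002], [0.996, 0.089, -0.001], [-0.001, 0.002, -1.0]]
contact_force: [1.2, -4.5, 3.7]
width: -0.1
grasp_force: 2.7
time: 19.6
eef_pos: [542.7, 128.0, 20.2]
orientation: [[-0.089, 0.996, 0.002], [0.996, 0.089, -0.001], [-0.001, 0.002, -1.0]]
contact_force: [0.4, -6.3, 4.7]
width: 0.1
grasp_force: 3.1
time: 19.9
eef_pos: [541.6, 138.5, 19.9]
orientation: [[-0.089, 0.996, 0.001], [0.996, 0.089, 0.0], [-0.0, 0.001, -1.0]]
contact_force: [0.8, -1.5, 1.8]
width: -0.3
grasp_force: 1.0
```

```bash
python3 -m pendant '[[[-0.01,0.12,0],[0,0,0]],[[-0.01,0.12,0],[0,0,0]]]'
python3 -m pendant '[[[-0.01,0.12,0],[0,0,0]]]'
```

```text
time: 20.1
eef_pos: [541.2, 142.3, 19.7]
orientation: [[-0.089, 0.996, 0.001], [0.996, 0.089, -0.001], [-0.001, 0.001, -1.0]]
contact_force: [0.6, -6.0, 4.5]
width: -0.3
grasp_force: 3.0
time: 20.2
eef_pos: [541.0, 144.7, 19.8]
orientation: [[-0.089, 0.996, 0.001], [0.996, 0.089, -0.001], [-0.001, 0.001, -1.0]]
contact_force: [1.0, -6.5, 5.0]
width: -0.2
grasp_force: 3.0
```

Run:
```python
from h import *
for n in("top","scene"):
    c=env.capture(n);save(c,n+"7.png")
a=cv2.imread("pics/scene7.png")[140:260,270:400]; b=cv2.imread("pics/top7.png")[160:280,170:300]
cv2.imwrite("pics/c7.png",cv2.resize(np.hstack([a,b]),None,fx=3,fy=3,interpolation=2))
```

View pics/c7.png

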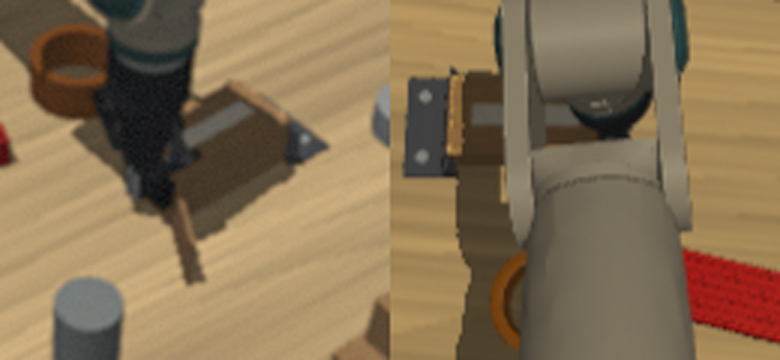

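The gripper now stands right at the mouth (left px 150,190), and the unit is pushed in almost fully. I'll continue in small steps until it meets the rim.

```bash
python3 -m pendant '[[[-0.005,0.06,0],[0,0,0]],[[0,0,0],[0,0,0]]]' | grep -E "eef|contact"
python3 -m pendant '[[[-0.005,0.06,0],[0,0,0]],[[0,0,0],[0,0,0]]]'| grep -E "eef|contact"
python3 -m pendant '[[[-0.005,0.06,0],[0,0,0]],[[0,0,0],[0,0,0]]]'| grep -E "eef|contact"
```

```text
eef_pos: [540.8, 146.1, 19.7]
contact_force: [0.3, -6.0, 4.8]
eef_pos: [540.7, 147.2, 19.7]
contact_force: [1.2, -5.3, 4.5]
eef_pos: [540.7, 147.4, 19.6]
contact_force: [0.3, -11.2, 4.5]
```

```bash
python3 -m pendant '[[[0,-0.5,0],[0,0,0]],[[0,-1,0],[0,0,0]],[[0,-1,1],[0,0,0]],[[0,0,1],[0,0,0]],[[0.5,0,1],[0,0,0]],[[1,0,1],[0,0,0]],[[1,0.5,0.5],[0,0,0]],[[1,1,0],[0,0,0]],[[1,1,0],[0,0,0]],[[0,0,0],[0,0,0]]]'
python3 - <<'E'
from h import *
for n in("top","scene"):
    c=env.capture(n);save(c,n+"8.png");W=cloud(c);ok=c["depth"]>0
    for r in env.landmark_of("connector_end",c)[:3]: 
        px=np.array(r["position"])*[560,420]; p=toz(c,px,21); print(n,round(r["conf"],2),p.round(1))
    q=W[ok&(abs(W[...,0]-543)<18)&(W[...,1]>120)&(W[...,1]<200)&(W[...,2]>12)&(W[...,2]<32)]
    print(n,len(q),np.percentile(q[:,1],[5,20,50,80]).round(1) if len(q) else 0)
    q=W[ok&(abs(W[...,0]-543)<18)&(W[...,1]>120)&(W[...,1]<200)&(W[...,2]>50)]
    print(n,"rim",len(q),q[:,1].min() if len(q) else 0)
a=cv2.imread("pics/scene8.png")[160:240,280:400]; b=cv2.imread("pics/top8.png")[160:240,170:290]
cv2.imwrite("pics/c8.png",cv2.resize(np.hstack([a,b]),None,fx=3.3,fy=3.3,interpolation=2))
E
```

```text
time: 21.9
eef_pos: [630.8, 151.1, 107.8]
orientation: [[-0.091, 0.996, -0.002], [0.996, 0.091, 0.002], [0.002, -0.001, -1.0]]
contact_force: [1.3, -1.3, 0.1]
width: -0.1
grasp_force: 0.0
top 0.96 [ 261.2 -212.5   21. ]
top 0.9 [366.7 -57.3  21. ]
top 0 0
top rim 238 121.08223674401343
scene 0.91 [ 261.5 -215.4   21. ]
scene 0.86 [373.8 -45.9  21. ]
scene 0.67 [537.2 158.2  21. ]
scene 55 [157.5 158.9 159.8 162.3]
scene rim 551 120.18793303022821
```

View pics/c8.png

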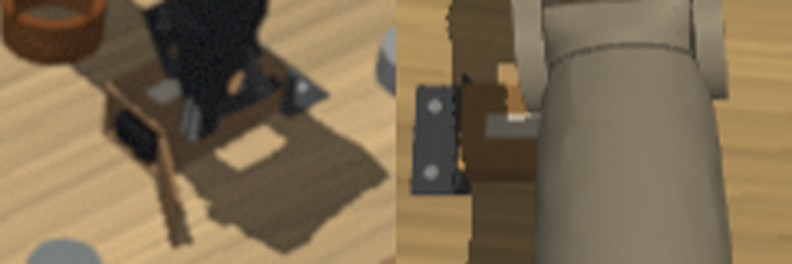

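The connector (left px 138,137) sits level with the rim. The flap is still wide open at (175,210), so I'll swing it shut from behind.

```bash
python3 -m pendant '[[[0.7,0.6,-0.15],[0,0,0]],[[0,0,-1],[0,0,0]],[[0,0,-1],[0,0,0]],[[0,0,-1],[0,0,0]],[[0,0,-1],[0,0,0]],[[0,0,0],[0,0,0]],[[-0.5,-0.6,0],[0,0,0]],[[-0.3,-0.7,0],[0,0,0]],[[-0.4,-0.7,0],[0,0,0]]]' 
python3 -m pendant '[[[-0.6,-0.45,0],[0,0,0]],[[-0.6,-0.35,0],[0,0,0]],[[-0.75,-0.1,0],[0,0,0]],[[-0.75,0.05,0],[0,0,0]],[[-0.65,0.3,0],[0,0,0]],[[-0.7,0.4,0],[0,0,0]],[[-0.1,0.45,0],[0,0,0]],[[0,0.45,0],[0,0,0]],[[0,0,0],[0,0,0]]]'
```

```text
time: 23.0
eef_pos: [620.5, 120.4, 28.1]
orientation: [[-0.089, 0.996, 0.002], [0.996, 0.089, 0.001], [0.001, 0.002, -1.0]]
contact_force: [-0.0, 0.9, 0.1]
width: 0.3
grasp_force: 0.4
time: 23.9
eef_pos: [538.0, 136.8, 27.0]
orientation: [[-0.09, 0.996, 0.001], [0.996, 0.09, 0.001], [0.0, 0.001, -1.0]]
contact_force: [-0.3, 0.2, 0.7]
width: -0.1
grasp_force: 0.0
```

```bash
python3 -m pendant '[[[0,0.15,0],[0,0,0]],[[0,0.1,0],[0,0,0]],[[0,0,0],[0,0,0]]]'|grep -E "eef|contact"
python3 -m pendant '[[[0,0.06,0],[0,0,0]],[[0,0,0],[0,0,0]]]'|grep -E "eef|contact"
cat > flap.py <<'E'
from h import *
for n in("top","scene"):
    c=env.capture(n);save(c,n+"9.png");W=cloud(c);ok=c["depth"]>0
    q=W[ok&(W[...,0]>490)&(W[...,0]<600)&(W[...,1]>115)&(W[...,1]<172)&(W[...,2]>8)&(W[...,2]<50)]
    if len(q)>20: v=cv2.fitLine(q[:,:2].astype(np.float32),cv2.DIST_HUBER,0,.01,.01).ravel(); print(n,len(q),v.round(3),"flap angle",round(np.arctan2(v[1]*np.sign(v[0]),abs(v[0]))-0.0873,3),q.min(0).round(),q.max(0).round())
cv2.imwrite("pics/c9.png",cv2.resize(c["img"][160:240,280:400,::-1],None,fx=5,fy=5,interpolation=2))
E
python3 flap.py
```

```text
eef_pos: [537.5, 140.9, 26.3]
contact_force: [1.0, 0.2, 0.4]
eef_pos: [537.3, 141.9, 26.2]
contact_force: [-0.3, -0.7, -0.1]
scene 189 [  0.811   0.585 563.138 154.952] flap angle 0.537 [503. 130.   9.] [580. 172.  50.]
```

```bash
python3 -m pendant '[[[0,0.06,0],[0,0,0]],[[0,0,0],[0,0,0]]]'|grep -E "eef|contact"
python3 -m pendant '[[[0,0.05,0],[0,0,0]],[[0,0,0],[0,0,0]]]'|grep -E "eef|contact"
python3 -m pendant '[[[0,-0.5,0],[0,0,0]],[[0,-1,0],[0,0,0]],[[0,-1,0],[0,0,0]],[[0,-1,1],[0,0,0]],[[0,-1,1],[0,0,0]],[[0,-1,1],[0,0,0]],[[0,-1,1],[0,0,0]],[[0,0,1],[0,0,0]],[[0,0,0],[0,0,0]]]'|grep -E "eef|contact"
python3 flap.py
```

```text
eef_pos: [537.2, 143.0, 26.2]
contact_force: [-0.9, -2.1, -0.1]
eef_pos: [537.2, 143.5, 26.2]
contact_force: [-2.0, -4.2, 0.9]
eef_pos: [539.0, 13.4, 129.6]
contact_force: [0.0, 0.1, 0.2]
top 59 [ 1.00000e+00 -4.00000e-03  5.32809e+02  1.53626e+02] flap angle -0.091 [499. 150.   9.] [574. 171.  50.]
scene 235 [9.96000e-01 9.40000e-02 5.43642e+02 1.56241e+02] flap angle 0.007 [502. 152.   8.] [581. 172.  50.]
```

View pics/c9.png

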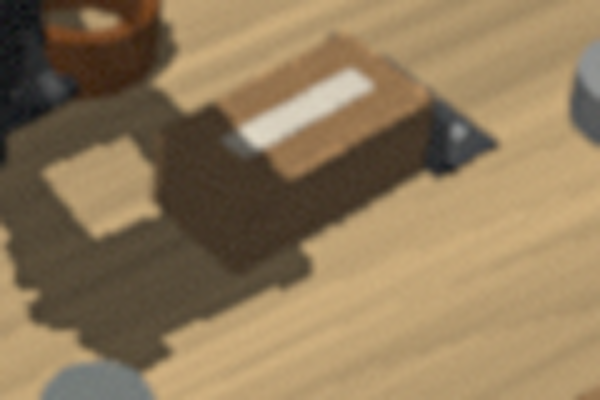

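The flap lies flush across the mouth (px 200,200; fitted angle about 0.01 rad), and the arm is clear. I'm handing it in.

```bash
python3 -c "
from rig import env
print(env.sign_off())"
```

```text
the job is handed in; nothing more can be done
None
```

The job is handed in: the narrow silver unit is inside the carton, connector at the mouth and level with the rim, and the flap is shut to about 0.01 rad in the scene camera (the top camera's sparser fit gave -0.09). The last reading showed the arm clear with no contact force; I did not re-measure the bystanders, and sign-off gave no verdict.

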